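# Make up a testing kit and a cable-preparation kit

### The arm

A 6-joint arm with a two-finger parallel gripper is mounted at the origin on the work surface. World frame = base frame: x ahead of the robot, y to its left, z up, the work surface at z = 0. Lengths are in m, angles in rad, forces in N, time in s.
With the tool pointing down it reaches from about 0.425 to 0.95 m from the base axis. Payload 14.7 kg.
Tool frame: the origin (TCP) lies at the very end of the fingers, on their centre line; the grasp point (between the pads) lies ctrl.pinch_z behind it (ctrl.pinch_z is the distance from the TCP to the grasp point, in m); z points along the fingers, y is the direction in which the jaws open and shut (so a half turn about z gives the same grasp; the last joint's range is limited). The gripper opens to 85 mm and grips with 20 to 120 N. Pads are 22 mm wide; open, the fingers measure 114 mm over their backs; the gripper's body (76 mm by 85 mm) begins 54 mm behind the grasp point. The pads swing forward as they close: fully open they stand 13 mm farther back than shut.
Start: joints at [-1.19, 0.48, 1.596, -0, 1.065, -0.047], TCP at [0.27, -0.591, 0.231] pointing down, gripper open.
Joint ranges: [-2.75, 2.75], [-0.82, 2.05], [0.23, 2.67], [-1.56, 4.7], [0.09, 2.69], [-2.92, 2.92]. Speed limits (rad/s): [1.89, 1.89, 2.39, 3.01, 3.01, 3.01].

### API

Orientations are given as a unit quaternion [w, x, y, z].
In Python, from workcell import ctrl gives the robot as it stands. Calls block until the motion is done:
- ctrl.goto(position, orientation): joint-space move of the TCP to a pose.
- ctrl.move_linear(position, speed=0.15, orientation=None): straight line of the TCP; orientation=None keeps the orientation; speed is the mean speed in m/s.
- ctrl.move_joints(angles): joint-space move.
- ctrl.gripper_to(opening, force=None): opening from 0.0 (shut) to 1.0 (fully open); force is the grip in N (None keeps the last); returns when the fingers have stopped.
- ctrl.hold(seconds).
- ctrl.inverse_kinematics(position, orientation): joint angles nearest the present ones, or None.
- ctrl.sense(): the state.
- ctrl.camera(name): name is "side" or "top" or "wrist"; returns (picture, depth): 420x560x3 uint8, red, green, blue; 420x560 float32, m along the optical axis (not along the pixel's ray), 0 where there is no reading.
- ctrl.camera_params(name): a dict with "fx", "fy", "cx", "cy" (pixels), "world_to_cam" (4x4, takes a point from world to camera coordinates). Camera axes: x right, y down, z forward; pixel columns grow to the right and rows downward; lengths in m; the calibration is good to about 2 mm. A picture is of the moment at which its call begins: read the wrist's pose just before it. camera_params takes no time and is no camera call; for the wrist camera it gives the pose at the moment of the call.
A pose or a line that the arm cannot do raises ctrl.PlanningError and nothing moves.
- ctrl.sign_off(): hands the job in, once; it reports no verdict.
The state is a dict: "t": time; "q": joint angles; "dq": joint speeds; "effort": joint torques, N m; "tcp_pos": TCP position; "tcp_rot": TCP orientation; "ft_force": force on the tool from outside, world axes, zero at the start; "moment": the same for the moment, N m; "width": opening from 0.0 (shut) to 1.0 (fully open).
Only numpy, scipy, OpenCV 4.12 (cv2) and the standard library are available. Lean on these libraries where they do the work, as an engineer would, in place of code of your own. Each camera call takes 0.05 s, during which the arm holds its last target.

### The job

Make up two kits for the network-cabling workshop from the stock on the table. Testing kit, in the two-bay tray: the cable tester in the wide bay and the two-way splitter in the narrow bay; preparation kit, in the three-bay tray: the cutter in the long bay, and the large tape roll and the straight coupler in the two square bays, one in each (either way round). Everything should lie flat on the bay floors, the same way up as it lies now; set each thing down rather than drop it, and leave the small tape roll, the multimeter and the screwdriver where they are.

Things in the scene. Friction and masses are not known exactly. Their poses are not given: they have to be found in the camera images.
- tray2: two-bay tray, shallow, plywood with dark wooden rims, fixed. Outside 140 mm (its x) by 134 mm (its y); origin at the centre of its underside; z up. Floor, walls and divider 3 mm thick; wall and divider tops 10 mm above the table. A divider along x makes a wide bay 134 x 72 mm centred at (0, -28) mm in its frame and a narrow bay 134 x 53 mm centred at (0, +37.5) mm. Left or right of the stock, yaw up to 0.4 rad.
- tray3: three-bay tray of the same make, fixed. Outside 164 mm (its x) by 140 mm (its y); origin at the centre of its underside; z up. Floor, walls and dividers 3 mm thick; tops 10 mm above the table. A long bay 158 x 58 mm centred at (0, +38) mm in its frame; two square bays, 77 mm (x) by 73 mm (y), centred at (-40, -30.5) and (+40, -30.5) mm. On the other side of the stock, yaw up to 0.4 rad.
- tester_mid (a point): centre of the cable tester: a grey hand-held box with a dark display, 104 mm long (its x), 46 mm wide (its y), 28 mm high, lying face up on the table; about 0.16 kg. All stock lies in two rows of three between the trays, long sides within 0.3 rad of world x.
- cutter_mid (a point): centre of the utility cutter, blade retracted: aluminium with a grey grip, 130 mm long in all (its x, from -65 to +65 mm), 20 mm high, lying flat. Handle 28 mm wide (its y) from x = -65 to +43 mm, then a narrower steel nose 18 mm wide. About 0.12 kg.
- tape_large_mid (a point): centre of the large tape roll, lying flat: blue cloth tape on a cardboard core, outer diameter 56 mm, hole about 34 mm, 24 mm high; z is its axis.
- tape_small_mid (a point): centre of the small tape roll, the same tape, lying flat among the stock: outer diameter 38 mm, hole about 22 mm, 24 mm high. Belongs to neither kit.
- coupler_mid (a point): centre of the straight cable coupler: a white plastic block 44 mm long (its x), 22 mm wide (its y), 24 mm high, a socket in each end.
- splitter_mid (a point): centre of the two-way splitter: a white plastic T-shaped block, 52 mm long (its x, -26 to +26 mm), 24 mm high: a neck 22 mm wide (its y) from x = -26 to -2 mm with one socket, and a head 44 mm wide from x = -2 to +26 mm with two sockets.
- multimeter_mid (a point): centre of the yellow and black multimeter, 70 x 140 x 34 mm (x, y, z), lying beyond the stock; bystander.
- screwdriver_grip (a point): the handle of a screwdriver with orange handle, 180 mm long, lying crosswise beyond the stock; bystander. Its x axis points to the blade.
There are look-alikes about, which are no part of the job. Leave any red look-alike of the part that bears splitter_mid alone.

How it is judged:
At the end, for the whole second after the job is handed in: Each thing's centre inside its named bay (large tape and coupler in different square bays), within 4 mm of its height flat on the bay floor, same way up, tilted under 0.12 rad, at rest (under 20 mm/s); small tape roll, multimeter and screwdriver within 30 mm of their start (x of tester_mid in the frame of tray2 between -0.067 and 0.067 m and y of tester_mid in the frame of tray2 between -0.064 and 0.008 m and z of tester_mid in the frame of tray2 below 0.021 m and angle between each of tester_mid, splitter_mid, cutter_mid's own z axis and vertical below 0.12 rad and x of splitter_mid in the frame of tray2 between -0.067 and 0.067 m and y of splitter_mid in the frame of tray2 between 0.011 and 0.064 m and z of splitter_mid in the frame of tray2 below 0.019 m and x of cutter_mid in the frame of tray3 between -0.079 and 0.079 m and y of cutter_mid in the frame of tray3 between 0.009 and 0.067 m and z of cutter_mid in the frame of tray3 below 0.017 m and (((x of tape_large_mid in the frame of tray3 between -0.079 and -0.0015 m and y of tape_large_mid in the frame of tray3 between -0.067 and 0.006 m and z of tape_large_mid in the frame of tray3 below 0.019 m and angle between tape_large_mid's own z axis and vertical below 0.12 rad) and (x of coupler_mid in the frame of tray3 between 0.0015 and 0.079 m and y of coupler_mid in the frame of tray3 between -0.067 and 0.006 m and z of coupler_mid in the frame of tray3 below 0.019 m and angle between coupler_mid's own z axis and vertical below 0.12 rad)) or ((x of tape_large_mid in the frame of tray3 between 0.0015 and 0.079 m and y of tape_large_mid in the frame of tray3 between -0.067 and 0.006 m and z of tape_large_mid in the frame of tray3 below 0.019 m and angle between tape_large_mid's own z axis and vertical below 0.12 rad) and (x of coupler_mid in the frame of tray3 between -0.079 and -0.0015 m and y of coupler_mid in the frame of tray3 between -0.067 and 0.006 m and z of coupler_mid in the frame of tray3 below 0.019 m and angle between coupler_mid's own z axis and vertical below 0.12 rad))) and linear speed of each of tester, cutter, tape_large, coupler, splitter below 0.02 m/s and distance of each of tape_small_mid, multimeter_mid, screwdriver_grip from where it was at the start of the episode below 0.03 m); the robot touches nothing.
It fails at once if the small tape roll, the multimeter or the screwdriver is disturbed (moved over 30 mm) (distance of any of tape_small_mid, multimeter_mid, screwdriver_grip from where it was at the start of the episode above 0.03 m).
It fails at once if a thing is dropped: out of the fingers with its centre over 55 mm above the table ((height (world z) of tester_mid above 0.055 m and contact force between the fingers and tester below 0.02 N) or (height (world z) of cutter_mid above 0.055 m and contact force between the fingers and cutter below 0.02 N) or (height (world z) of tape_large_mid above 0.055 m and contact force between the fingers and tape_large below 0.02 N) or (height (world z) of coupler_mid above 0.055 m and contact force between the fingers and coupler below 0.02 N) or (height (world z) of splitter_mid above 0.055 m and contact force between the fingers and splitter below 0.02 N)).
It also fails if it takes over 115 s, if anything falls off the work surface, if the arm or the gripper's body presses on something with over 40 N, if the wrist force passes 120 N, or if a joint passes its speed limit or range.

## Working session

There is one attempt and no reset: what is moved stays moved. The work goes in short steps, each a Python script; the robot and the scene stay as the last script left them, time stands still between calls to the robot, and variables do not carry over. Pictures are saved under pics/ and viewed, and the job is handed in when it is done.

```bash
ls; mkdir -p pics; python3 - <<'E'
from workcell import ctrl
import cv2,numpy as np
for n in ["top","side"]:
    p,d=ctrl.camera(n); np.savez(f"{n}0.npz",p=p,d=d); cv2.imwrite(f"pics/{n}0.png",p[:,:,::-1])
    c=ctrl.camera_params(n); print(n,c["fx"],c["cx"],c["cy"],np.round(np.linalg.inv(c["world_to_cam"]),3).tolist())
s=ctrl.sense();print(s["t"],s["tcp_pos"],s["tcp_rot"],ctrl.pinch_z)
E
```

```text
pics
top 428.56425350100244 277.81592719307565 208.58239388482897 [[0.01, -0.992, 0.122, 0.439], [-1.0, -0.008, 0.022, -0.016], [-0.021, -0.123, -0.992, 0.979], [0.0, 0.0, 0.0, 1.0]]
side 500.4253675376561 279.0878085581649 206.84888946262996 [[0.997, -0.042, 0.064, 0.494], [-0.077, -0.608, 0.79, -0.821], [0.006, -0.793, -0.609, 0.681], [0.0, 0.0, 0.0, 1.0]]
0.1 [ 0.26955932 -0.59106615  0.2307434 ] [-5.32144010e-04  9.77204545e-01  2.12299281e-01 -9.38536876e-05] 0.0187
```

View pics/top0.png

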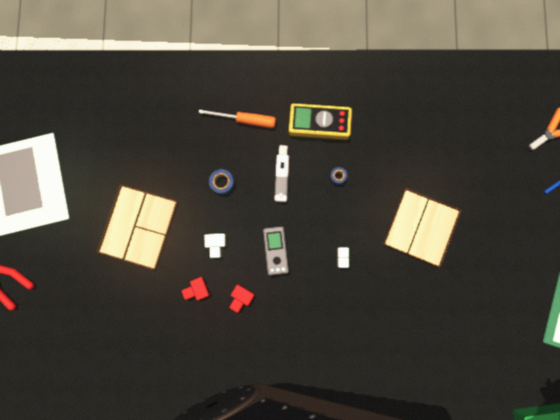

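View pics/side0.png

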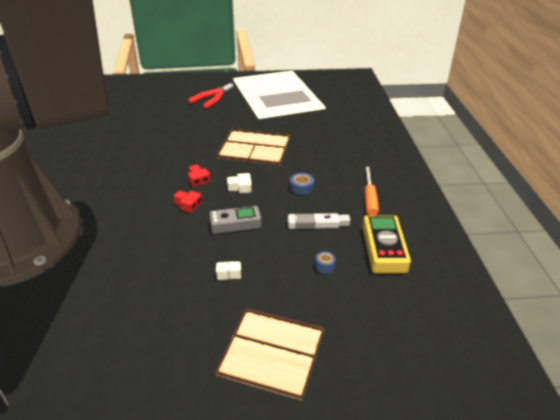

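The pictures show the stock in two rows with tray3 on the left (+y) and tray2 on the right (-y).

**Candidates (top view)**
- Splitter: the white T at (215,245). The red Ts at (198,289) and (241,297) are look-alikes to leave alone. The white coupler block at (343,257) could also be confused with it.
- Tape: the large roll is at (221,181) and the small one, which stays put, is at (339,175).
- Cutter (282,173), tester (276,251). The red pliers at far left are not part of the job.

Next I'll check a close crop and measure.

```bash
cat > h.py <<'E'
import numpy as np,cv2
def ray(c,uv,z):
    M=np.linalg.inv(c["world_to_cam"]);uv=np.atleast_2d(uv).astype(float)
    d=np.c_[(uv[:,0]-c["cx"])/c["fx"],(uv[:,1]-c["cy"])/c["fy"],np.ones(len(uv))]@M[:3,:3].T
    o=M[:3,3]; return (o+d*((z-o[2])/d[:,2])[:,None])[:,:2]
def rect(mask,c,z,box):
    x0,y0,x1,y1=box; m=np.zeros_like(mask);m[y0:y1,x0:x1]=mask[y0:y1,x0:x1]
    cs,_=cv2.findContours(m,cv2.RETR_EXTERNAL,cv2.CHAIN_APPROX_NONE)
    k=max(cs,key=cv2.contourArea); P=ray(c,k[:,0],z)*1000
    (cx,cy),(w,h),a=cv2.minAreaRect(P.astype(np.float32))
    # angle of long side vs x
    if w<h: a+=90; w,h=h,w
    a=(a+90)%180-90
    return np.round([cx,cy,w,h,a],1)
E
python3 - <<'E'
from workcell import ctrl
from h import *
f=np.load("top0.npz");p=f["p"];d=f["d"];c=ctrl.camera_params("top")
crop=p[135:310,90:470];cv2.imwrite("pics/crop0.png",cv2.resize(crop,None,fx=2.1,fy=2.1,interpolation=cv2.INTER_CUBIC)[:,:,::-1])
hsv=cv2.cvtColor(p,cv2.COLOR_RGB2HSV)
g=p.max(2)
br=((g>60)*255).astype(np.uint8)
for n,b,z in [("tester",(255,220,297,282),.028),("cutter",(265,138,300,208),.02),("tapeL",(200,160,242,202),.024),("tapeS",(325,162,352,190),.024),("coupler",(330,240,358,275),.024),("splitter",(200,228,230,263),.024)]:
    x0,y0,x1,y1=b; print(n,rect(br,c,z,b),"maxval bg",g[y0,x0])
# trays bays
pl=((g>110)*255).astype(np.uint8)
for n,b in [("t3",(95,180,182,275)),("t2",(380,185,465,270))]:
    x0,y0,x1,y1=b
    m=np.zeros_like(pl);m[y0:y1,x0:x1]=pl[y0:y1,x0:x1]
    cs,_=cv2.findContours(m,cv2.RETR_EXTERNAL,cv2.CHAIN_APPROX_NONE)
    for k in cs:
        if cv2.contourArea(k)>50:
            print(n,[np.round(v,1) for v in cv2.minAreaRect((ray(c,k[:,0],.003)*1000).astype(np.float32))])
E
```

```text
tester [463.4  10.1 106.5  49.2   6.7] maxval bg 45
cutter [639.1  -2.6 135.   33.7  -2.2] maxval bg 49
tapeL [619.6 136.   57.8  57.    1.3] maxval bg 43
tapeS [ 6.350e+02 -1.313e+02  3.920e+01  3.840e+01 -3.000e-01] maxval bg 49
coupler [ 4.498e+02 -1.389e+02  4.860e+01  2.870e+01 -4.000e-01] maxval bg 46
splitter [473.5 145.5  58.   51.6   1.4] maxval bg 57
t3 [array([515.2, 327.9]), array([137.8, 164.4]), np.float64(74.1)]
t2 [array([ 519.3, -321.4]), array([133.1, 137.4]), np.float64(67.9)]
```

View pics/crop0.png

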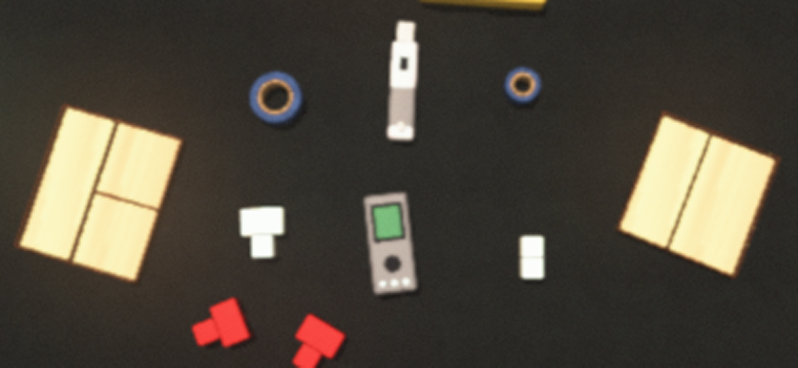

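The crop confirms the choice: the white T with its head towards +x, blue tape 58 mm across against 38 mm, and the coupler block. Sizes match apart from blur and parallax. Next is a wrist-camera look over tray2.

```bash
cat >> h.py <<'E'
from workcell import ctrl
def q(yaw): return [0.0,float(np.cos(yaw/2)),float(np.sin(yaw/2)),0.0]
def best(pos,yaw):
    """choose tool yaw among half turns by smallest |q6|"""
    o=[]
    for y in (yaw,yaw+np.pi):
        j=ctrl.inverse_kinematics(list(pos),q(y))
        if j is not None:o.append((abs(j[5]),y,j))
    return min(o,key=lambda t:t[0])
def wrist(name):
    c=ctrl.camera_params("wrist");p,d=ctrl.camera("wrist")
    np.savez(name+".npz",p=p,d=d);cv2.imwrite(f"pics/{name}.png",p[:,:,::-1]);return p,d,c
E
python3 - <<'E'
from h import *
for n,pos,yaw in [("t2",(.519,-.321,.25),-.386),("tester",(.463,.010,.01),.117),("cutter",(.639,-.003,.01),-.04),("t3",(.515,.328,.01),-.277),("split",(.4735,.1475,.01),1.59),("splitplace",(.52,-.28,.01),-.386+1.57)]:
    _,y,j=best(pos,yaw);print(n,round(y,2),np.round(j,2))
_,y,j=best((.519,-.321,.25),-.386)
ctrl.goto([.519,-.321,.25],q(y))
p,d,c=wrist("w1");np.save("w1c.npy",c,allow_pickle=True)
print(ctrl.sense()["t"],c["fx"],np.round(np.linalg.inv(c["world_to_cam"]),3))
E
```

```text
t2 -0.39 [-0.6   0.41  1.67 -0.    1.06  1.35]
tester 0.12 [-0.04  0.6   2.18 -0.    0.36  1.41]
cutter -0.04 [-0.05  0.74  1.77 -0.    0.63  1.56]
t3 2.86 [ 0.52  0.71  1.84 -0.    0.59 -0.78]
split 1.59 [ 0.24  0.62  2.11 -0.    0.41  0.22]
splitplace 1.18 [-0.55  0.69  1.89 -0.    0.56 -0.16]
1.525 361.3451163743716 [[-0.377 -0.879 -0.293  0.594]
 [-0.926  0.358  0.119 -0.353]
 [ 0.     0.316 -0.949  0.392]
 [ 0.     0.     0.     1.   ]]
```

View pics/w1.png

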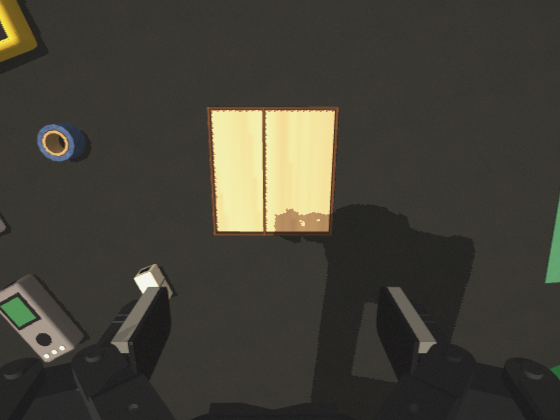

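The wrist view shows tray2 with outer rim corners at about (208,107), (338,108), (331,235), (214,235) and the divider at column 264. I'll turn these into points and do the same for tray3, then the stock.

```bash
cat >> h.py <<'E'
def traymeas(p,c,z=.01):
    hsv=cv2.cvtColor(p,cv2.COLOR_RGB2HSV).astype(int)
    m=((hsv[:,:,0]<22)&(hsv[:,:,1]>90)&(hsv[:,:,2]>50)).astype(np.uint8)*255
    cs,_=cv2.findContours(cv2.morphologyEx(m,cv2.MORPH_CLOSE,np.ones((5,5),np.uint8)),cv2.RETR_EXTERNAL,cv2.CHAIN_APPROX_NONE)
    k=max(cs,key=cv2.contourArea); cv2.imwrite("pics/mask_%d.png"%(ctrl.sense()["t"]*1000),m)
    P=ray(c,k[:,0],z)*1000
    return cv2.boundingRect(k),[np.round(v,1) for v in cv2.minAreaRect(P.astype(np.float32))]
E
python3 - <<'E'
from h import *
c=np.load("w1c.npy",allow_pickle=True).item();p=np.load("w1.npz")["p"]
print(traymeas(p,c))
P=ray(c,[(208,107),(338,108),(331,235.5),(214,235.5)],.01)*1000;print(P.round(1),P.mean(0), [np.linalg.norm(P[i]-P[(i+1)%4]).round(1) for i in range(4)])
_,y,j=best((.515,.328,.25),-.277)
ctrl.goto([.515,.328,.25],q(y))
p,d,c=wrist("w2");print(traymeas(p,c));np.save("w2c.npy",c,allow_pickle=True);print(ctrl.sense()["t"])
E
```

```text
((207, 107, 132, 129), [array([ 521.5, -322.5]), array([134.3, 138.7]), np.float64(67.9)])
[[ 610.1 -288.6]
 [ 559.6 -410. ]
 [ 431.6 -357.8]
 [ 481.6 -235. ]] [ 520.7297189  -322.86306543] [np.float64(131.5), np.float64(138.3), np.float64(132.6), np.float64(139.3)]
((204, 99, 139, 150), [array([516.8, 325.4]), array([140.2, 162.4]), np.float64(74.0)])
3.8917
```

View pics/w2.png

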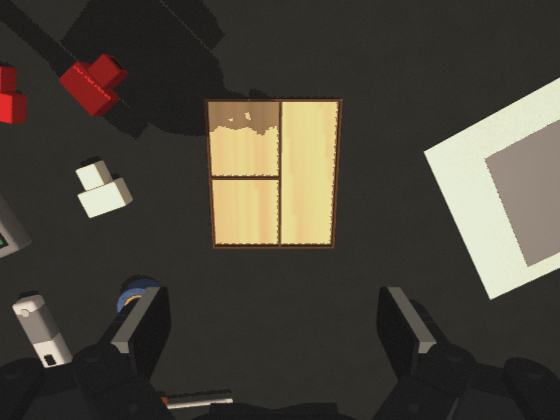

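Tray2 is at (521, -322.5) mm, yaw -22.1°. Tray3 is at (516.5, 326) mm, yaw -16.0°, and both sizes match. In the tray3 image the rim corners are (205,99) and (341,99), with the splitter at (103,190). Next I'll look at the splitter from above with the wrist camera.

```bash
python3 - <<'E'
from h import *
_,y,j=best((.44,.148,.2),0.0)
print(y)
ctrl.goto([.44,.148,.2],q(y))
p,d,c=wrist("w3");np.save("w3c.npy",c,allow_pickle=True)
g=p.min(2);print(ctrl.sense()["t"])
for th in (90,140,200): 
    m=((g>th)*255).astype(np.uint8); n,l,s,ce=cv2.connectedComponentsWithStats(m)
    for i in range(1,n):
        if s[i,4]>300: print(th,s[i],ray(c,ce[i],.024)*1000)
E
```

```text
3.141592653589793
4.7667
90 [  84  160   74  109 3356] [[452.59599259   6.48795137]]
90 [ 389  168   96   89 5266] [[461.66543043 298.10837474]]
90 [ 431  190  111  144 7082] [[511.01379039 351.5832948 ]]
90 [ 247  193   48   59 2073] [[475.67410412 144.28619255]]
90 [ 362  245   88   65 3183] [[527.25805399 278.00726453]]
90 [236 334  50  41 797] [[620.2067238  132.91125839]]
140 [  87  163   67  104 2186] [[449.19564181   5.47515686]]
140 [ 390  168   95   88 5037] [[461.47700023 298.16846487]]
140 [ 432  190  108  143 6819] [[510.77701509 351.62089117]]
140 [ 247  199   47   53 1811] [[477.14856886 144.35868147]]
140 [ 363  245   87   65 2953] [[526.65118098 278.36016998]]
200 [258 199  23  25 510] [[459.9287752  143.40967818]]
200 [ 248  223   46   28 1158] [[485.46515611 144.84945814]]
```

View pics/w3.png

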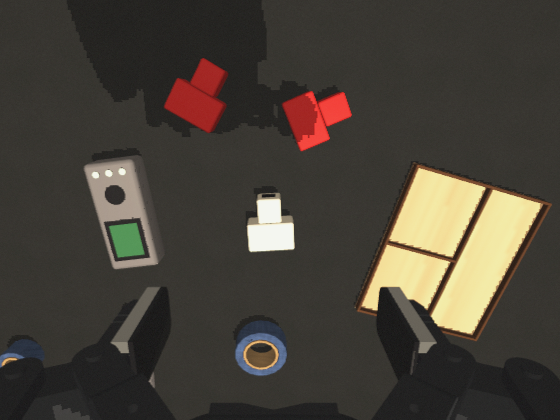

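The picture shows the splitter with its top face at columns 247–294, rows 199–252 and its neck towards the robot. The tester is at (125,210) and the large tape at (261,350). I'll measure the splitter and pick it lengthwise.

```bash
cat >> h.py <<'E'
def go(pos,yaw): ctrl.goto([float(v) for v in pos],q(yaw))
def lin(pos,yaw=None,v=.15): ctrl.move_linear([float(t) for t in pos],v,None if yaw is None else q(yaw))
E
python3 - <<'E'
from h import *
c=np.load("w3c.npy",allow_pickle=True).item();p=np.load("w3.npz")["p"];g=p.min(2)
m=((g>140)*255).astype(np.uint8)
print("split",rect(m,c,.024,(240,185,300,260)))
m2=((g>200)*255).astype(np.uint8);print("head",rect(m2,c,.024,(240,220,300,260)))
a=((p.max(2)>75)*255).astype(np.uint8);print("tester",rect(a,c,.028,(70,150,165,280)))
E
```

```text
split [474.  144.3  51.5  43.2   1.7]
head [485.7 144.9  42.5  26.2 -86.9]
tester [462.6  10.9 104.2  50.    6.7]
```

```bash
python3 - <<'E'
from h import *
_,y,j=best((.474,.1455,.1),np.pi/2+.035);print(y)
go((.474,.1455,.08),y); lin((.474,.1455,.004))
ctrl.gripper_to(0.3,60); s=ctrl.sense();print(s["t"],s["width"]*85,s["ft_force"])
lin((.474,.1455,.12),v=.2)
p,d,c=wrist("w4");np.save("w4c.npy",c,allow_pickle=True);s=ctrl.sense();print(s["t"],s["width"]*85)
E
```

```text
1.6057963267948965
7.2667 50.44184043035177 [-2.05952519 -0.28475433 15.17485148]
8.05 50.42997233400445
```

View pics/w4.png

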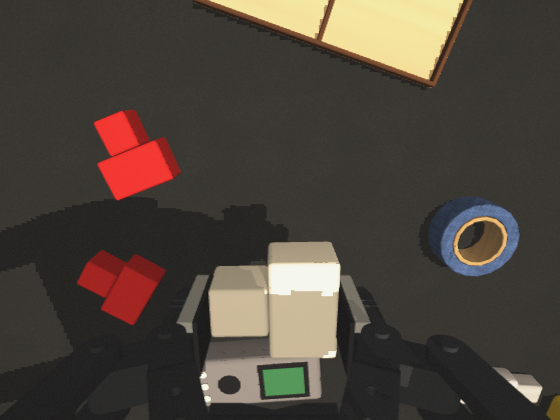

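```bash
python3 - <<'E'
from h import *
c=np.load("w4c.npy",allow_pickle=True).item();p=np.load("w4.npz")["p"]
s=ctrl.sense();print(s["ft_force"],s["tcp_pos"])
for r in (243,262,268,290,335,356): print(r,(ray(c,[(303,r)],.140)*1000).round(1),(ray(c,[(303,r)],.116)*1000).round(1), p[r-3:r+4,303].mean(1).round())
cv2.imwrite("pics/w4z.png",cv2.resize(p[225:375,180:380],None,fx=4,fy=4,interpolation=cv2.INTER_CUBIC)[:,:,::-1])
E
```

```text
[-0.18597573 -0.37493878 -0.3144219 ] [0.47332497 0.145331   0.11907293]
243 [[483.4 175.7]] [[485.8 165.9]] [ 57.  54. 141. 145. 146. 147. 147.]
262 [[483.8 168.1]] [[486.4 156.8]] [156. 154. 153. 185. 216. 236. 240.]
268 [[484.  165.7]] [[486.6 153.9]] [240. 241. 242. 243. 243. 243. 243.]
290 [[484.5 156.4]] [[487.2 142.8]] [243. 243. 243. 243. 193. 182. 182.]
335 [[485.7 136.2]] [[488.7 118.6]] [181. 182. 181. 180. 181. 180. 180.]
356 [[486.3 126.2]] [[489.4 106.6]] [180. 181. 180. 179. 161. 149. 156.]
```

View pics/w4z.png

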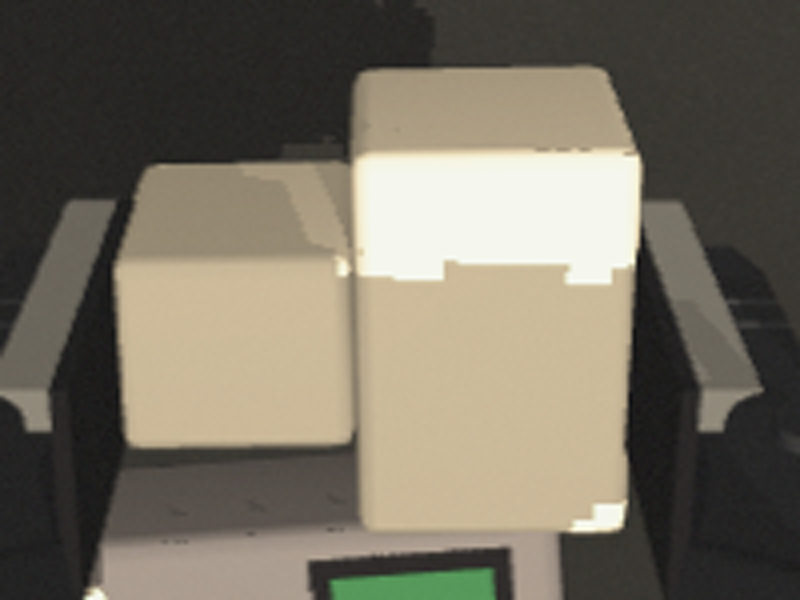

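The splitter is held square, head towards the right-hand finger. Its top face spans rows 263–355, so it sits about 1.2 mm along tool +x from the TCP. Now I'll place it in the narrow bay.

```bash
cat >> h.py <<'E'
T2=(np.array([.5205,-.3222]),-.386); T3=(np.array([.5165,.326]),-.2785)
def tp(T,x,y):
    o,a=T;R=np.array([[np.cos(a),-np.sin(a)],[np.sin(a),np.cos(a)]]);return o+R@np.array([x,y])/1000
E
python3 - <<'E'
from h import *
xy=tp(T2,0,36.3); yaw=np.pi/2-.386;print(xy)
go((*xy,.1),yaw); lin((*xy,.02),v=.15); lin((*xy,.0075),v=.04)
s=ctrl.sense();print(s["t"],s["ft_force"],s["tcp_pos"])
ctrl.gripper_to(.8); lin((*xy,.12),v=.2)
# look from tray2 hover, yaw 0-ish
h=tp(T2,-20,0); go((*h,.25),-.386)
p,d,c=wrist("w5");np.save("w5c.npy",c,allow_pickle=True);print(ctrl.sense()["t"])
E
```

```text
[ 0.53416643 -0.28857087]
10.8 [-0.33774074  1.18202301 11.01507208] [ 0.53468384 -0.28889795  0.00811416]
13.275
```

View pics/w5.png

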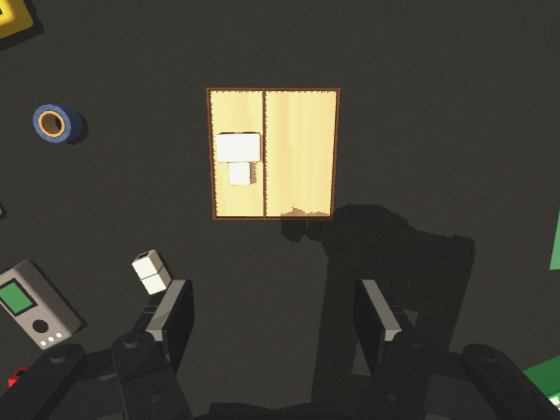

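The splitter lies flat in the narrow bay: head at columns 217–261, walls at 213 and 264. Now the tester, gripped high so the tips stay above the rims and 10 mm off-centre to clear the splitter.

```bash
python3 - <<'E'
from h import *
ctrl.gripper_to(1.0)
yaw=.117; o=np.array([.463,.0105])-.010*np.array([np.cos(yaw),np.sin(yaw)])
go((*o,.09),yaw); lin((*o,.009),v=.12)
ctrl.gripper_to(0.2,80); s=ctrl.sense();print(s["t"],s["width"]*85,s["ft_force"])
lin((*o,.1),v=.2)
p,d,c=wrist("w6");np.save("w6c.npy",c,allow_pickle=True);s=ctrl.sense();print(s["t"],s["width"]*85,s["ft_force"])
E
```

```text
16.2667 44.150752687169295 [-1.90685976  0.27579604 17.48036553]
16.925 43.73276257355013 [ 0.1204382  -0.19360689 -1.66698227]
```

View pics/w6.png

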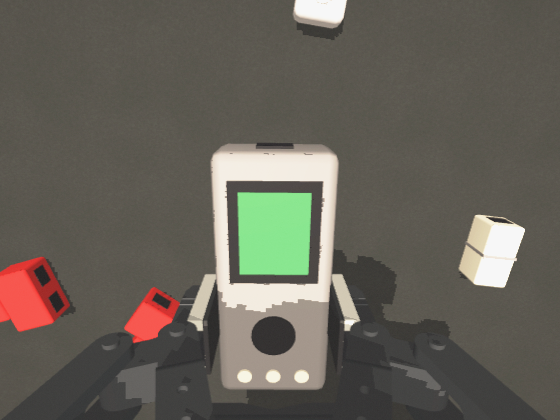

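The tester is held straight, and the weight reading is right (-1.67 N). Placing it now.

```bash
python3 - <<'E'
from h import *
xy=tp(T2,-16,-33); yaw=-.386
go((*xy,.1),yaw); lin((*xy,.025),v=.15); lin((*xy,.0125),v=.04)
s=ctrl.sense();print(s["t"],s["ft_force"],s["tcp_pos"])
ctrl.gripper_to(.66); lin((*xy,.12),v=.2)
h=tp(T2,-40,0); go((*h,.25),-.386)
p,d,c=wrist("w7");np.save("w7c.npy",c,allow_pickle=True);print(ctrl.sense()["t"])
E
```

```text
19.375 [0.26854239 1.53030268 5.98206784] [ 0.49363924 -0.3470378   0.01292167]
20.9917
```

View pics/w7.png

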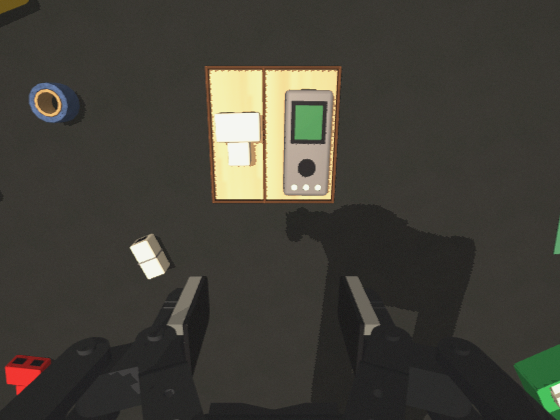

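The tester sits flat in the wide bay, columns 283–333 against bay walls at 265 and 338. Next the coupler, measured from this picture where it is at (150,256).

```bash
python3 - <<'E'
from h import *
c=np.load("w7c.npy",allow_pickle=True).item();p=np.load("w7.npz")["p"];g=p.min(2)
for t in(110,150,200):
  m=((g>t)*255).astype(np.uint8);print(t,rect(cv2.morphologyEx(m,cv2.MORPH_CLOSE,np.ones((4,4),np.uint8)),c,.024,(120,225,180,285)))
c=np.load("w6c.npy",allow_pickle=True).item();p=np.load("w6.npz")["p"];g=p.min(2)
for t in(110,150,200):
  m=((g>t)*255).astype(np.uint8);print(t,rect(cv2.morphologyEx(m,cv2.MORPH_CLOSE,np.ones((4,4),np.uint8)),c,.024,(450,205,530,295)))
E
```

```text
110 [ 452.7 -147.5   48.5   30.4   -1.5]
150 [ 4.509e+02 -1.435e+02  4.350e+01  2.180e+01 -1.000e-01]
200 [ 4.506e+02 -1.436e+02  4.280e+01  2.010e+01  1.000e-01]
110 [ 453.8 -136.    49.3   36.8   -0.5]
150 [ 4.538e+02 -1.363e+02  4.880e+01  3.610e+01  1.000e-01]
200 [ 454.  -136.8   49.3   33.5    2.6]
```

```bash
python3 - <<'E'
from h import *
o=(.4505,-.1425); yaw=np.pi
go((*o,.08),yaw); lin((*o,.006),v=.12)
ctrl.gripper_to(0.0,60); s=ctrl.sense();print(s["t"],s["width"]*85,s["ft_force"])
lin((*o,.1),v=.2)
p,d,c=wrist("w8");s=ctrl.sense();print(s["t"],s["width"]*85,s["ft_force"])
E
```

```text
25.0667 20.202200287357073 [-0.61890799 -0.50231897 13.1037368 ]
25.7333 20.684507918324805 [-0.35227381  0.38582884 -0.68923374]
```

View pics/w8.png

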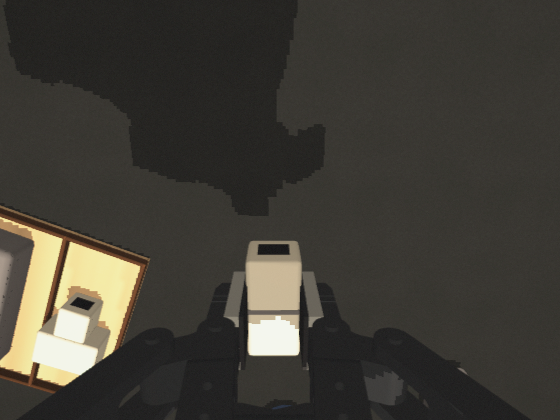

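The coupler is held centred at (273,300), so it goes into tray3's near square bay.

```bash
python3 - <<'E'
from h import *
xy=tp(T3,-40,-30.5); yaw=np.pi-.2785
go((*xy,.1),yaw); lin((*xy,.025),v=.15); lin((*xy,.0095),v=.04)
s=ctrl.sense();print(s["t"],s["ft_force"],s["tcp_pos"])
ctrl.gripper_to(.4); lin((*xy,.1),v=.2)
ctrl.gripper_to(1.0)
# hover near large tape, camera at -x side
go((.57,.136,.2),np.pi)
p,d,c=wrist("w9");np.save("w9c.npy",c,allow_pickle=True);print(ctrl.sense()["t"])
hsv=cv2.cvtColor(p,cv2.COLOR_RGB2HSV).astype(int)
m=((hsv[:,:,0]>100)&(hsv[:,:,0]<130)&(hsv[:,:,1]>80)&(hsv[:,:,2]>90)).astype(np.uint8)*255
n,l,s,ce=cv2.connectedComponentsWithStats(m)
for i in range(1,n):
    if s[i,4]>200:
        x0,y0,w,h,_=s[i];print(s[i],rect(m,c,.024,(x0,y0,x0+w,y0+h)))
E
```

```text
28.5667 [-1.68825318 -1.99042492 12.01449003] [0.46985442 0.3078095  0.00983583]
30.95
[ 243  217   58   53 1150] [619.8 133.7  54.2  53.2  89.9]
```

View pics/w9.png

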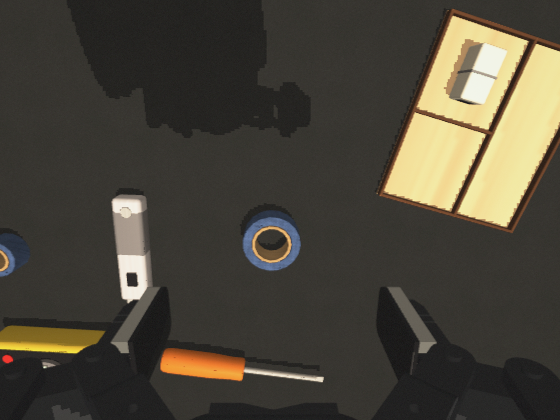

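The coupler lies in its bay at about (475,72). The large tape is at (271,241), which is (620, 134) mm and agrees with the top view. I'll pick it and place it with the jaws across the bay diagonal.

```bash
python3 - <<'E'
from h import *
o=(.6198,.1345); yaw=2.078
go((*o,.08),yaw); lin((*o,.006),v=.12)
ctrl.gripper_to(0.3,60); s=ctrl.sense();print(s["t"],s["width"]*85,s["ft_force"])
lin((*o,.1),v=.2); s=ctrl.sense();print(s["t"],s["width"]*85,s["ft_force"])
p,d,c=wrist("w10")
assert s["width"]*85>45
xy=tp(T3,40,-30.5)
go((*xy,.1),yaw); lin((*xy,.025),v=.15); lin((*xy,.0095),v=.04)
s=ctrl.sense();print(s["t"],s["ft_force"],s["tcp_pos"],s["width"]*85)
ctrl.gripper_to(.77); lin((*xy,.1),v=.2); ctrl.gripper_to(1.0)
go((.59,-.003,.2),0.0)
p,d,c=wrist("w11");np.save("w11c.npy",c,allow_pickle=True);print(ctrl.sense()["t"])
E
```

```text
33.1583 52.589532627926665 [-2.61511128 -1.0820922  11.31495306]
33.775 52.91864539098839 [-0.54415538  0.06456615 -0.45539915]
35.7167 [-1.92117636 -1.88127146 13.62675219] [0.54685592 0.28581319 0.01011088] 52.920125175543504
38.4583
```

View pics/w11.png

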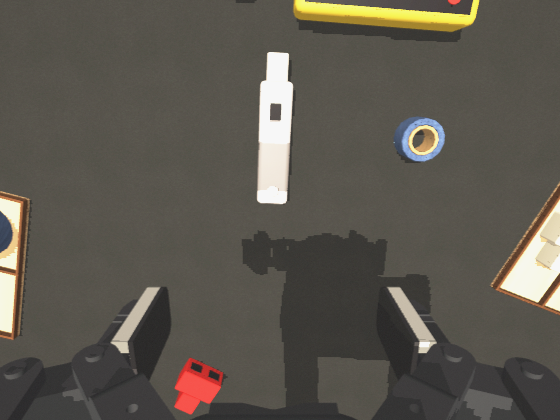

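The cutter runs from the nose at (277,53) to the tail at (272,203). The small tape at (422,140) has not moved. Measuring the cutter.

```bash
python3 - <<'E'
from h import *
c=np.load("w11c.npy",allow_pickle=True).item();p=np.load("w11.npz")["p"];g=p.min(2)
for t in (110,140,170):
  m=((g>t)*255).astype(np.uint8);print(rect(m,c,.02,(240,45,310,215)),rect(m,c,.02,(240,85,310,215)))
cv2.imwrite("pics/w11z.png",cv2.resize(p[40:215,220:330],None,fx=3.4,fy=3.4)[:,:,::-1])
P=ray(c,[(277.5,53),(272,203)],.02)*1000;print(P.round(1),P.mean(0))
E
```

```text
[642.   -4.3 128.6  28.3  -2.4] [629.5  -3.8 103.7  28.3  -2.4]
[642.1  -4.3 128.1  27.8  -2.4] [629.7  -3.8 103.3  27.8  -2.4]
[642.2  -4.3 127.9  27.4  -2.6] [629.8  -3.8 103.2  27.4  -2.4]
[[705.3  -6.8]
 [578.1  -2.3]] [641.72007518  -4.59744911]
```

View pics/w11z.png

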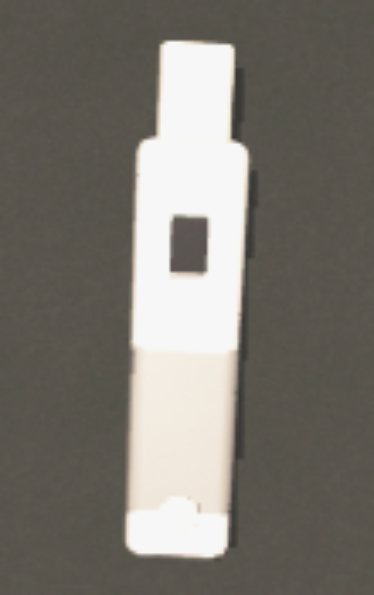

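```bash
python3 - <<'E'
from h import *
o=(.6385,-.0038); yaw=np.pi-.042
go((*o,.08),yaw); lin((*o,.007),v=.12)
ctrl.gripper_to(0.0,60); s=ctrl.sense();print(s["t"],s["width"]*85,s["ft_force"])
lin((*o,.1),v=.2); s=ctrl.sense();print(s["t"],s["width"]*85,s["ft_force"])
p,d,c=wrist("w12")
assert s["width"]*85>22
h=tp(T3,-10,38); go((*h,.1),np.pi-.2785)
p,d,c=wrist("w13");print(ctrl.sense()["t"])
cv2.imwrite("pics/w1213.png",np.hstack([cv2.resize(np.load(f"w{i}.npz")["p"],(400,300)) for i in (12,13)])[:,:,::-1])
E
```

```text
42.5333 26.207939851235164 [-1.77950214 -0.23579205  8.6529601 ]
43.15 26.186665329329845 [-0.60809736 -0.03465127 -1.8428193 ]
44.6917
```

View pics/w1213.png

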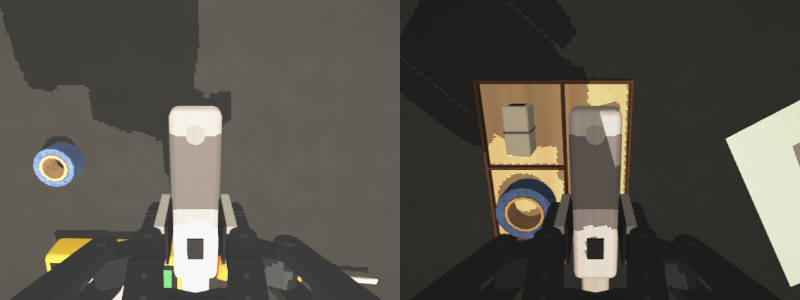

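The cutter is held straight and over the long bay. The coupler and the large tape each lie in their own square bay. Lowering the cutter.

```bash
python3 - <<'E'
from h import *
xy=tp(T3,-3,38.5); yaw=np.pi-.2785
lin((*xy,.1)); lin((*xy,.025),v=.15); lin((*xy,.0105),v=.04)
s=ctrl.sense();print(s["t"],s["ft_force"],s["tcp_pos"])
ctrl.gripper_to(.42); lin((*xy,.12),v=.2)
h=tp(T3,40,0); go((*h,.25),np.pi-.2785)
p,d,c=wrist("w14");np.save("w14c.npy",c,allow_pickle=True);print(ctrl.sense()["t"])
ctrl.goto([.30,-.45,.3],q(0.0+.4))
for n in ["top","side"]:
    p,d=ctrl.camera(n); np.savez(f"{n}1.npz",p=p,d=d)
a=np.load("top1.npz")["p"][90:310,90:470];cv2.imwrite("pics/top1.png",cv2.resize(a,None,fx=2.1,fy=2.1,interpolation=cv2.INTER_CUBIC)[:,:,::-1])
cv2.imwrite("pics/side1.png",np.load("side1.npz")["p"][:,:,::-1]);print(ctrl.sense()["t"])
E
```

```text
46.1 [-0.64277906  0.68969294  3.44216288] [0.52438737 0.36394646 0.01065295]
47.7333
50.675
```

View pics/w14.png

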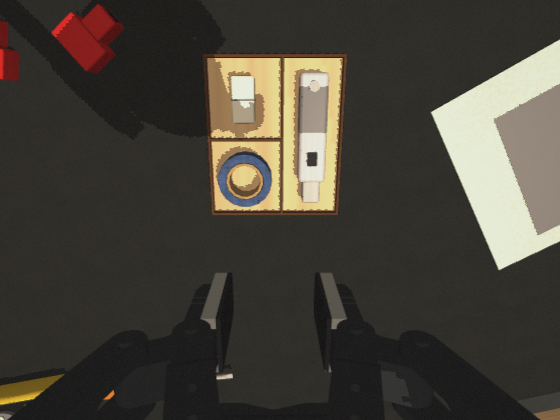

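View pics/top1.png

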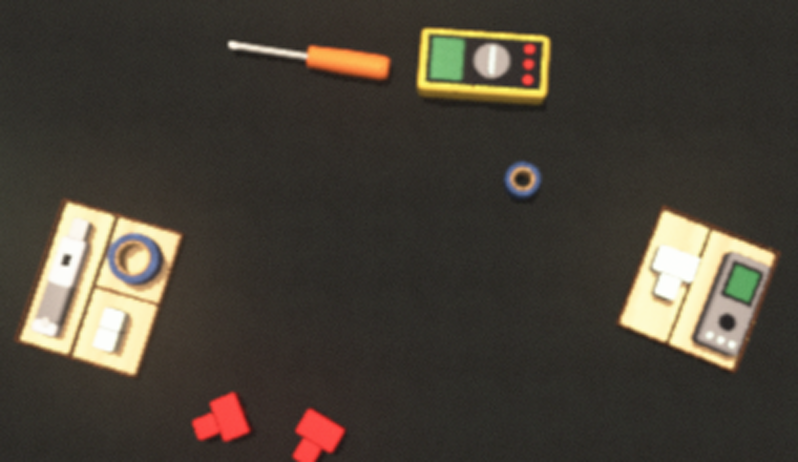

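View pics/side1.png

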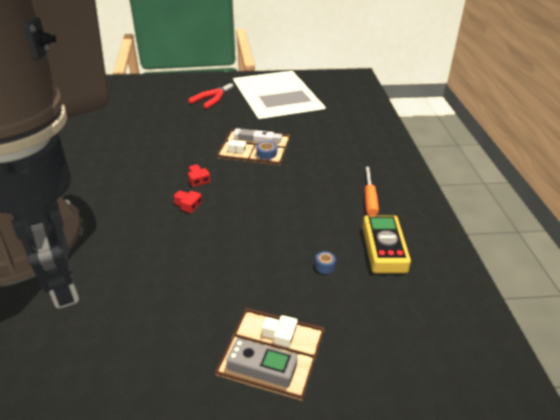

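All five things appear in their bays. One last numeric check: top-face heights and tilt from the depth pictures already taken, plus how far the bystanders have moved.

```bash
python3 - <<'E'
from h import *
def pts(f,c,m):
    d=f["d"];v,u=np.nonzero(m&(d>0));z=d[v,u];M=np.linalg.inv(c["world_to_cam"])
    return (np.c_[(u-c["cx"])/c["fx"]*z,(v-c["cy"])/c["fy"]*z,z,np.ones(len(z))]@M.T)[:,:3]
def to(T,P):
    o,a=T;R=np.array([[np.cos(a),-np.sin(a)],[np.sin(a),np.cos(a)]]);return (P[:,:2]-o)@R*1000
def rep(n,f,c,T,box,zt):
    P=pts(f,c,np.ones(f["d"].shape,bool));L=to(T,P);z=P[:,2]*1000
    k=(L[:,0]>box[0])&(L[:,0]<box[1])&(L[:,1]>box[2])&(L[:,1]<box[3])&(abs(z-zt)<8)
    if k.sum()<10: print(n,"few",k.sum());return
    A=np.c_[L[k],np.ones(k.sum())];s=np.linalg.lstsq(A,z[k],rcond=None)[0]
    print(n,k.sum(),"z",np.median(z[k]).round(1),"exp",zt,"c",(L[k].min(0)+L[k].max(0)).round(0)/2,"ext",np.ptp(L[k],axis=0).round(0),"tilt",s[:2].round(3))
f=np.load("top1.npz");c=ctrl.camera_params("top")
w=np.load("w14.npz");wc=np.load("w14c.npy",allow_pickle=True).item()
rep("tester",f,c,T2,(-67,67,-64,8),31);rep("splitter",f,c,T2,(-67,67,11,64),27)
for F,C in((f,c),(w,wc)):
  rep("cutter",F,C,T3,(-79,79,9,67),23);rep("tape",F,C,T3,(1.5,79,-67,6),27);rep("coupler",F,C,T3,(-79,-1.5,-67,6),27)
w=np.load("w7.npz");wc=np.load("w7c.npy",allow_pickle=True).item()
rep("tester",w,wc,T2,(-67,67,-64,8),31);rep("splitter",w,wc,T2,(-67,67,11,64),27)
a=np.load("top0.npz")["p"].astype(int)
b=f["p"].astype(int);D=abs(a-b).max(2);print("diff bystander area",D[90:190,190:262].max(),D[95:145,285:360].max(),D[160:190,325:355].max())
E
```

```text
tester 1016 z 31.3 exp 31 c [ -6.5 -31.5] ext [105.  48.] tilt [ 0.01  -0.025]
splitter 377 z 27.0 exp 27 c [-2.  37.5] ext [53. 44.] tilt [ 0.024 -0.013]
cutter 693 z 22.8 exp 23 c [-2. 39.] ext [129.  29.] tilt [-0.013  0.063]
tape 345 z 26.9 exp 27 c [ 38.5 -30. ] ext [54. 56.] tilt [-0.     0.009]
coupler 213 z 27.1 exp 27 c [-41. -30.] ext [44. 23.] tilt [-0.014  0.076]
cutter 3449 z 22.3 exp 23 c [ 0.5 38. ] ext [130.  28.] tilt [-0.011  0.017]
tape 1587 z 26.4 exp 27 c [ 40.  -31.5] ext [55. 55.] tilt [ 0.003 -0.001]
coupler 1113 z 26.4 exp 27 c [-39.5 -31. ] ext [45. 22.] tilt [ 0.003 -0.012]
tester 4870 z 30.7 exp 31 c [ -4.  -34.5] ext [104.  47.] tilt [ 0.003 -0.005]
splitter 1835 z 26.4 exp 27 c [ 1.5 34.5] ext [52. 44.] tilt [-0.002  0.006]
diff bystander area 150 20 13
```

```bash
python3 - <<'E'
from h import *
a=np.load("top0.npz")["p"].astype(int);b=np.load("top1.npz")["p"].astype(int)
print(abs(a-b).max(2)[100:135,190:280].max(),ctrl.sense()["t"]); ctrl.sign_off()
E
```

```text
15 50.675
the job is handed in; nothing more can be done
```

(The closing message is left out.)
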